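# Register a relief panel in the carving jig and ease its heavy cover shut

## Task

Set the half-carved panel down (do not drop it) on the bed of the open carving jig, carved face up, and push it home so that its long edge is flush against the side fence and its end is flush against the end stop. Then push the jig's heavy cover over and ease it down gently until it is fully shut, without letting it slam. Leave the tools and the bottle on the bench where they are.

Things in the scene. Friction and masses are not known exactly. Their poses are not given: they have to be found in the camera images.
- panel_c (a point): Centre (half-way up) of the loose wooden panel, a plain mid-brown bar 160 long (its x) x 60 wide (its y) x 24 high, about 0.17 kg, with a leaf pattern drawn in dark lines on its top face; lies flat on the bench, face up. Either end may go to the end stop.
- panel: The same panel; origin at the centre of its underside, axes as above.
- jig: Carving jig, screwed down. Origin: centre of the underside of its plywood bed, 230 (x) x 170 (y) x 18 thick; z up. A fence and an end stop (see corner) and a post 20 x 16 in the (-x, -y) corner rise 28 above the bed, top 46 over the bench. Free bed: x -115 to +95, y -85 to +65, open at the -x and -y sides. With the panel home, long side along jig x, its centre is at (+15, +35, +30).
- corner (a point): Inside corner where the side fence and the end stop meet, level with the bed's top (jig x +95, y +65, z +18); axes as the jig's. The side fence, 20 thick, runs along the jig's whole +y edge, inner face at y = +65; the end stop, 20 thick, along its +x edge, inner face at x = +95, from y = -85 to the fence.
- cover (a joint): Angle of the jig's cover: 0 shut (level on fence, stop and post), 1.57 upright, 2.0 end of travel; it starts standing open. It swings from jig +y over towards -y. Its stiff hinge carries its weight, so it stays at any angle where it is left: push it all the way from behind, on its outer face (jig +y side when open, the top when shut), with 5 to 12 N near the free edge.
- cover_hinge (a point): Middle of the hinge line, at the cover's underside: jig x 0, y +85, z +46, the outer top edge of the side fence. The line runs along jig x. Axes turn with the cover: x along the hinge (jig +x), -y towards the free edge, z out of the outer face.
- cover_edge (a point): Middle of the cover's free edge, on its outer face: 170 from the hinge line, 16 above the underside; axes as cover_hinge. The cover is a flat dark wooden slab 230 (jig x) x 170 x 16 thick, about 0.9 kg, no handle, with a 140 x 40 window (140 along jig x, 30 to 70 from the hinge). Shut, its underside clears the panel by 4.
- hammer: Bystander: hammer lying on the bench on the robot's right; origin near the middle of its underside.
- gouge: Bystander: carving gouge, 215 long, wooden handle 24 thick, lying on the robot's left; origin on its underside where handle meets blade.
- clamp: Bystander: red C-clamp, 130 x 100 x 16, lying on the robot's left; origin in the middle of its underside.
- bottle: Bystander: water bottle, diameter 64, 200 high, standing beyond the work, to the right; origin at the centre of its underside.
Not all that is in view belongs to the job. Of the things like the panel, leave any that is purple or turquoise; of the rest the larger one is meant.

How it is judged:
By the outcome, as a careful person would: the job done as asked, in the order asked, and still so for the second after the job is handed in, with the robot touching nothing.
It also fails if it takes over 72 s, if anything falls off the work surface, if the arm or the gripper's body presses on something with over 40 N, if the wrist force passes 120 N, or if a joint passes its speed limit or range.

## Robot

A 6-joint arm with a two-finger parallel gripper is mounted at the origin on the work surface. World frame = base frame: x ahead of the robot, y to its left, z up, the work surface at z = 0. Lengths are in m, angles in degrees, forces in N, time in s.
With the tool pointing down it reaches from about 0.35 to 1 m from the base axis. Payload 7.1 kg.
Tool frame: the origin (TCP) lies at the very end of the fingers, on their centre line; the grasp point (between the pads) lies 19 mm behind it (robot.hold_point_z is the z of the grasp point in the tool frame, in m); z points along the fingers, y is the line along which they close (so a half turn about z gives the same grasp; the last joint's range is limited). The gripper opens to 85 mm and grips with 20 to 120 N. Pads are 22 mm wide; open, the fingers measure 114 mm over their backs; the gripper's body (76 mm by 85 mm) begins 54 mm behind the grasp point. The pads swing forward as they close: fully open they stand 13 mm farther back than shut.
Start: joints at [-66.52, 24.242, 93.386, -0, 62.372, -1.089], TCP at [0.26, -0.568, 0.231] pointing down, gripper open.
Joint ranges: [-172.04, 172.04], [-51.8, 120.97], [4.93, 147.93], [-75.15, 255.16], [6.16, 154.13], [-145.62, 145.62]. Speed limits (degrees/s): [136.94, 136.94, 172.46, 180, 180, 180].

## Interface

Orientations are given as a 3x3 rotation matrix whose columns are the frame's x, y, z axes.
In Python, from workcell import robot gives the robot as it stands.
- The arm moves only by the tool step_arm, never from a script. Its argument "motion" is a list that holds one entry, the list of rows, each a list of 4 numbers: the shift along the tool's x, y, z in cm, then the turn about the tool's z in degrees. In form: [[[dx, dy, dz, spin], ...]]. A call has 1 to 8 rows; each row shifts and turns the commanded pose from where the row before left it, along the tool's axes as they then stand; what a row does not reach is not made up. A row lasts 1/10 s, in which the tool goes at most 50 mm and 8.59 degrees, less where a joint would pass 70% of its speed; a pose out of reach is approached as far as the arm can. A call is refused whole if a number of a shift passes 5 or a number of a turn 8.59, either way. A call with a gripper value outside its range is refused whole. "grip" is the opening, from 0 (shut) to 1 (fully open), set as the call begins (left out, the last holds). The fingers move at their own pace and stop on an object; "force" is the grip in N (left out, the last holds). Time passes only in rows, so rows that do not move let the fingers close. It gives the time, the measured TCP pose, the force, the opening and the grip force at its end, in the units of the state.
- robot.get_state(): the state, without advancing time (a new reading comes with each control period).
- robot.camera(name): name is "scene" or "top" or "wrist"; returns the picture (400x640x3 uint8, blue, green, red); there is no depth.
- robot.camera_model(name): a dict with "fx", "fy", "cx", "cy" (pixels), "pose" (4x4, takes a point from camera to world coordinates); the wrist camera has in their place "tool_from_camera" (4x4, takes a point from camera to tool coordinates, whose origin is the TCP and whose axes are the flange's). Camera axes: x right, y down, z forward; pixel columns grow to the right and rows downward; lengths in m; the calibration is good to about 2 mm. A picture is of the moment at which its call begins: read the wrist's pose just before it. camera_model takes no time and is no camera call.
- robot.finish_job(): hands the job in; it is judged then, once.
The state is a dict: "time_s": time; "joint_pos": joint angles; "dq": joint speeds; "joint_efforts": joint torques, N m; "eef_pos": TCP position; "tcp_rot": TCP orientation; "wrist_force": force on the tool from outside, world axes, zero at the start; "moment": the same for the moment, N m; "gripper_width": opening from 0.0 (shut) to 1.0 (fully open); "grip_force": force on a finger pad.
Only numpy, scipy, OpenCV 4.12 (cv2) and the standard library are available. Lean on these libraries where they do the work, as an engineer would, in place of code of your own. Each camera call takes 0.05 s, during which the arm holds its last target. There are 200 camera calls.

## Working session

There is one attempt and no reset: what is moved stays moved. The work goes in short steps, Python scripts to look and compute and a tool call to move; the robot and the scene stay as the last step left them, time stands still between calls to the robot, and variables do not carry over. Pictures are saved under pics/ and viewed, at most 10 in all, crops included, and the job is handed in when it is done.

Besides the shell and the picture viewer there is one more tool, called after "Request:" by a JSON object that holds its "method" and its "body", one argument or row to a line. step_arm: Moves the arm, as the interface text tells. Its arguments: {"type":"object","properties":{"motion":{"type":"array","items":{"type":"array","items":{"type":"array","items":{"type":"number"}}}},"grip":{"type":"number"},"force":{"type":"number"}},"required":["motion"]}

```bash
mkdir -p pics; ls; python3 - <<'E'
from workcell import robot
import cv2,numpy as np
for n in("scene","top"):
    im=robot.camera(n);cv2.imwrite(f"pics/{n}0.png",im)
    m=robot.camera_model(n);print(n,m["fx"],m["fy"],m["cx"],m["cy"],np.round(m["pose"],4).tolist())
print(robot.camera_model("wrist"));print(robot.get_state(),robot.hold_point_z)
E
```

```text
pics
scene 377.14982422707214 377.14982422707214 322.28073807833624 199.96147310671907 [[-0.4124, 0.7501, -0.517, 1.2169], [0.9109, 0.3473, -0.2228, 0.2811], [0.0124, -0.5628, -0.8265, 1.1427], [0.0, 0.0, 0.0, 1.0]]
top 392.56124995711707 392.56124995711707 322.7434750333392 198.73136387333162 [[-0.002, -0.9967, 0.0817, 0.4416], [-1.0, 0.0012, -0.0095, -0.0042], [0.0094, -0.0817, -0.9966, 1.2333], [0.0, 0.0, 0.0, 1.0]]
{'fx': 335.3380251139038, 'fy': 335.3380251139038, 'cx': 312.43766498087626, 'cy': 201.38665438128578, 'tool_from_camera': array([[ 6.62636978e-04, -9.45531711e-01, -3.25529330e-01,
         8.35232237e-02],
       [ 9.99998943e-01,  2.05216307e-04,  1.43949472e-03,
         1.53203739e-04],
       [-1.29428398e-03, -3.25529940e-01,  9.45530847e-01,
        -1.42947298e-01],
       [ 0.00000000e+00,  0.00000000e+00,  0.00000000e+00,
         1.00000000e+00]])}
{'time_s': 0.1, 'joint_pos': array([-6.65189583e+01,  2.42821973e+01,  9.34283342e+01, -7.53917178e-05,
        6.23709452e+01, -1.08948171e+00]), 'dq': array([-0.02139056, -0.04042644, -0.10565499,  0.03236124,  0.08734927,
        0.08579814]), 'joint_efforts': array([ 2.74733793e-06, -5.58421361e+01, -2.82442564e+01,  1.55057432e-05,
        2.92555029e-03,  2.77122240e-05]), 'eef_pos': array([ 0.25969744, -0.56793889,  0.23059126]), 'tcp_rot': array([[ 9.09449903e-01,  4.15813121e-01, -5.67673708e-04],
       [ 4.15813507e-01, -9.09448969e-01,  1.30381655e-03],
       [ 2.58737605e-05, -1.42180223e-03, -9.99998989e-01]]), 'wrist_force': array([0.00522315, 0.09258159, 0.88329971]), 'moment': array([-0.01715531, -0.0398309 ,  0.05889541]), 'grip_force': 0.0, 'gripper_width': 0.9987472274857099} -0.0187
```

View pics/scene0.png

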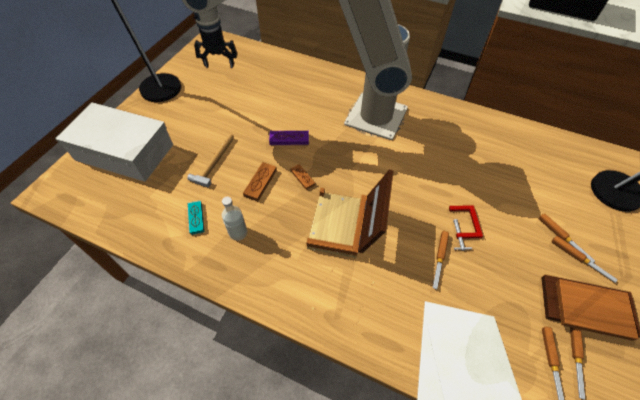

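View pics/top0.png

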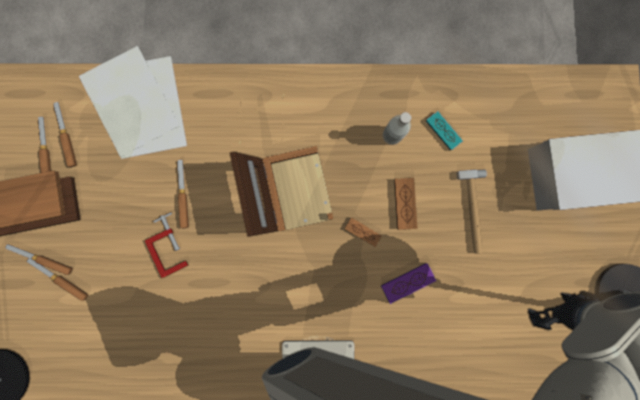

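The scene picture shows the panel-like things. In the top picture they are brown (405,203), smaller brown (362,231), purple (408,282) and turquoise (443,131). The large brown one at (405,203) fits: it is about 52 px, or 160 mm, long and leaf-patterned. The jig bed is at (300,190), with the cover on its left leaning towards +y.

```bash
cat > h.py <<'E'
from workcell import robot
import cv2,numpy as np
def ray(n,px,z,st=None):
    m=robot.camera_model(n)
    if n=="wrist":
        T=np.eye(4);T[:3,:3]=st["tcp_rot"];T[:3,3]=st["eef_pos"];P=T@m["tool_from_camera"]
    else:P=np.array(m["pose"])
    d=P[:3,:3]@np.array([(px[0]-m["cx"])/m["fx"],(px[1]-m["cy"])/m["fy"],1]);o=P[:3,3]
    return o+d*(z-o[2])/d[2]
def proj(n,p):
    m=robot.camera_model(n);P=np.linalg.inv(m["pose"]);c=P[:3,:3]@p+P[:3,3]
    return np.array([m["fx"]*c[0]/c[2]+m["cx"],m["fy"]*c[1]/c[2]+m["cy"]])
E
python3 - <<'E'
from h import *
t=cv2.imread("pics/top0.png");s=cv2.imread("pics/scene0.png")
a=cv2.resize(t[140:250,225:425],(800,440),interpolation=cv2.INTER_CUBIC)
cv2.imwrite("pics/cropt.png",a)
b=cv2.resize(s[150:260,230:400],(800,518),interpolation=cv2.INTER_CUBIC);cv2.imwrite("pics/crops.png",b)
hsv=cv2.cvtColor(t,cv2.COLOR_BGR2HSV)
print("panel/bench/hsv",hsv[185,396],hsv[203,412],hsv[203,425],hsv[215,396])
E
```

```text
panel/bench/hsv [ 13 141 127] [ 13 138 126] [ 17 107 170] [ 15 115  80]
```

View pics/cropt.png

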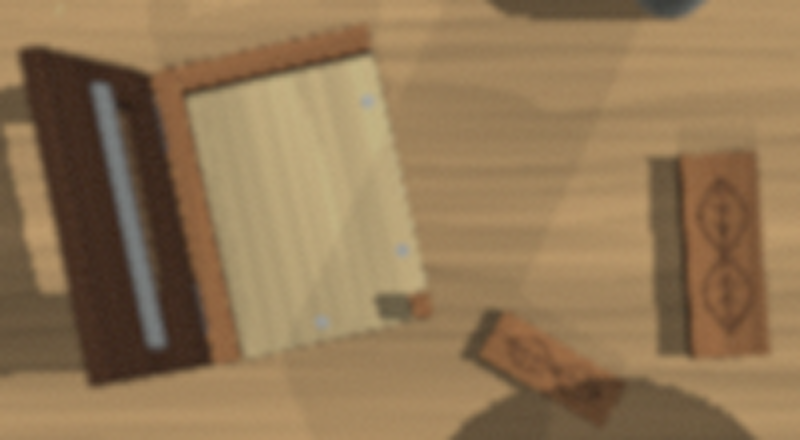

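View pics/crops.png

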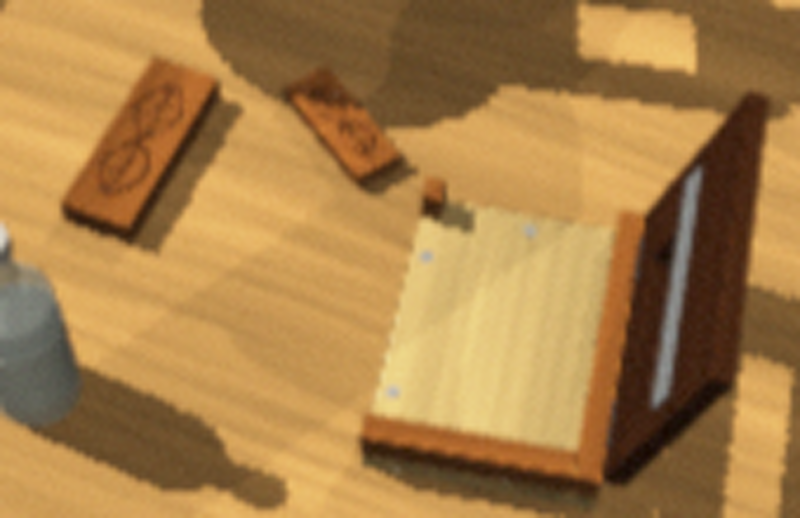

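The crops confirm it: the panel is the plain leaf-patterned bar at cropt (682–768,150–356), and the other brown one at (545,365) is clearly smaller. The jig's fence is on the left and its end stop at the top, with the cover leaning outwards. Next I measure both, with checks against the given sizes.

```bash
python3 - <<'E'
from h import *
T=lambda x,y:(225+(x+.5)/4-.5,140+(y+.5)/4-.5)
k=800/170
S=lambda x,y:(230+(x+.5)/k-.5,150+(y+.5)/(518/110)-.5)
t=cv2.imread("pics/top0.png");hsv=cv2.cvtColor(t,cv2.COLOR_BGR2HSV)
# panel
m=((hsv[...,0]<15)&(hsv[...,1]>125)&(hsv[...,2]>70)).astype(np.uint8)
roi=np.zeros_like(m);roi[170:236,390:424]=1
c=max(cv2.findContours(m*roi,0,2)[0],key=cv2.contourArea);print("panelrect px",cv2.minAreaRect(c))
pc=np.array([ray("top",p,.024)[:2] for p in cv2.boxPoints(cv2.minAreaRect(c))])
print(np.round(pc,4).tolist(),pc.mean(0),[np.linalg.norm(pc[i]-pc[i-1]) for i in range(4)])
pm=np.array([ray("top",T(*p),.024)[:2] for p in[(682,155),(755,150),(768,353),(692,356)]])
print("manual",pm.round(4).tolist(),pm.mean(0))
ps=np.array([ray("scene",S(*p),.024)[:2] for p in[(152,58),(218,80),(130,232),(64,208)]])
print("scene",ps.round(4).tolist(),ps.mean(0))
# jig
J=dict(outcorner=(152,75,.046),stopend=(370,27,.046),stopendin=(373,52,.046),incorner=(183,93,.046),fenceEndOut=(210,364,.046),fenceEndIn=(242,360,.046))
for n,(x,y,z) in J.items():print(n,ray("top",T(x,y),z).round(4))
for n,(x,y,z) in dict(outcorner=(600,487,.046),stopend=(362,437,.046),stopendIn=(370,415,.046),incorner=(578,455,.046),fenceEndIn=(620,213,.046),fenceEndOut=(645,215,.046)).items():print("S",n,ray("scene",S(x,y),z).round(4))
# cover free edge triangulate
for a,b in(((22,48),(735,385)),((90,385),(757,93))):
    pa,da=ray("top",T(*a),0),ray("top",T(*a),1)
    pb,db=ray("scene",S(*b),0),ray("scene",S(*b),1)
    u=da-pa;v=db-pb;s=np.linalg.lstsq(np.c_[u,-v],pb-pa,rcond=None)[0]
    print("cover",(pa+s[0]*u).round(4),(pb+s[1]*v).round(4))
E
```

```text
panelrect px ((405.32489013671875, 203.19845581054688), (50.33927917480469, 19.462024688720703), 86.42366790771484)
[[0.603, -0.2376], [0.6067, -0.2982], [0.4508, -0.3046], [0.4472, -0.2446]] [ 0.52693865 -0.27124832] [np.float64(0.1559326056510265), np.float64(0.060727876786256366), np.float64(0.15605640483004626), np.float64(0.060096156237016723)]
manual [[0.604, -0.241], [0.6078, -0.2979], [0.4503, -0.3047], [0.4481, -0.246]] [ 0.52755707 -0.27238521]
scene [[0.4535, -0.3041], [0.4512, -0.2443], [0.6109, -0.2342], [0.6127, -0.2913]] [ 0.53207374 -0.26850145]
outcorner [0.6629 0.168  0.046 ]
stopend [0.7001 0.0014 0.046 ]
stopendin [ 0.6807 -0.0009  0.046 ]
incorner [0.649  0.1442 0.046 ]
fenceEndOut [0.4427 0.122  0.046 ]
fenceEndIn [0.4457 0.098  0.046 ]
S outcorner [0.6719 0.1721 0.046 ]
S stopend [0.7053 0.0079 0.046 ]
S stopendIn [0.6874 0.0055 0.046 ]
S incorner [0.6555 0.1494 0.046 ]
S fenceEndIn [0.4524 0.1024 0.046 ]
S fenceEndOut [0.4462 0.1203 0.046 ]
cover [0.6523 0.2321 0.2002] [0.6506 0.2373 0.201 ]
cover [0.4291 0.1829 0.2061] [0.4311 0.1771 0.205 ]
```

Request:
{"method": "step_arm", "body": {
  "motion": [
    [[0,0,0,7.2],[0,0,0,7.2],[0,0,0,7.2]]
  ]
}}

```text
time_s: 0.4
eef_pos: [0.2597, -0.5681, 0.2308]
tcp_rot: [[0.999, 0.047, -0.0], [0.047, -0.999, 0.001], [-0.0, -0.001, -1.0]]
wrist_force: [0.6, 0.8, -0.3]
gripper_width: 1.004
grip_force: 0.0
```

Request:
{"method": "step_arm", "body": {
  "motion": [
    [[3.5,-3.5,0,0],[3.5,-3.5,0,0],[3.5,-3.5,0,0],[3.5,-3.5,0,0],[3.5,-3.5,0,0],[3.5,-3.5,0,0],[3.5,-3.5,0,0],[3.5,-3.5,0,0]]
  ]
}}

```text
time_s: 1.2
eef_pos: [0.5259, -0.2725, 0.2311]
tcp_rot: [[0.999, 0.052, -0.0], [0.052, -0.999, 0.0], [-0.0, -0.0, -1.0]]
wrist_force: [1.2, -0.5, 0.0]
gripper_width: 0.997
grip_force: 0.0
```

Request:
{"method": "step_arm", "body": {
  "motion": [
    [[0,0,0,0],[0,0,0,0],[0,0,0,0]]
  ]
}}

```text
time_s: 1.5
eef_pos: [0.5243, -0.2747, 0.231]
tcp_rot: [[0.999, 0.051, -0.001], [0.051, -0.999, 0.0], [-0.001, -0.0, -1.0]]
wrist_force: [0.0, -0.3, -0.4]
gripper_width: 1.001
grip_force: 0.0
```

```bash
cat > panel.py <<'E'
from h import *
import sys
def panel(im,st,z,roi):
    hsv=cv2.cvtColor(im,cv2.COLOR_BGR2HSV)
    m=((hsv[...,0]<15)&(hsv[...,1]>125)&(hsv[...,2]>60)).astype(np.uint8)
    m=cv2.morphologyEx(m,cv2.MORPH_CLOSE,np.ones((7,7)))
    k=np.zeros_like(m);k[roi[1]:roi[3],roi[0]:roi[2]]=1
    c=max(cv2.findContours(m*k,0,2)[0],key=cv2.contourArea)
    w=np.array([ray("wrist",p[0],z,st)[:2] for p in c],np.float32)*1000
    return cv2.minAreaRect(c),cv2.minAreaRect(w),m
E
python3 - <<'E'
from panel import *
st=robot.get_state();im=robot.camera("wrist");cv2.imwrite("pics/w1.png",im)
print(st["eef_pos"],st["tcp_rot"].round(4).tolist(),st["time_s"])
p,w,m=panel(im,st,.024,(0,0,640,400));print(p,w)
E
```

```text
[ 0.52426267 -0.27468281  0.23097963] [[0.9987, 0.0514, -0.0009], [0.0514, -0.9987, 0.0002], [-0.0009, -0.0002, -1.0]] 1.5
((309.86328125, 160.46871948242188), (59.69297790527344, 148.31997680664062), 1.5765501260757446) ((527.2575073242188, -271.31585693359375), (159.0045623779297, 65.40335845947266), 2.821510076522827)
```

View pics/w1.png

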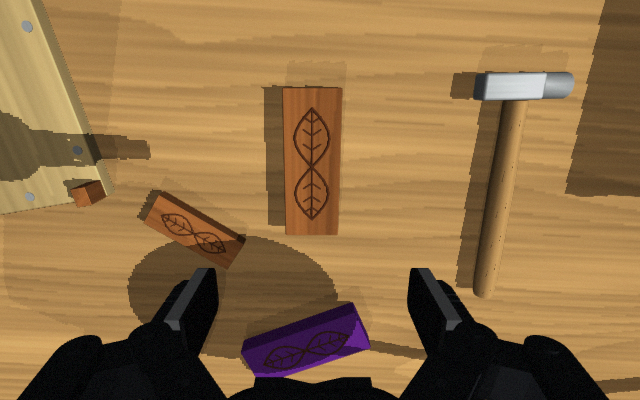

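Wrist view: the panel is at px (285–342, 87–235), with its centre at about (0.528, -0.272) and yaw 2.8°. It measures 159 mm long, which fits. I'm going down to grasp it.

Request:
{"method": "step_arm", "body": {
  "motion": [
    [[0.4,-0.25,3,0],[0,0,4.5,0],[0,0,4.5,0],[0,0,4.5,0],[0,0,3.5,0],[0,0,2,0],[0,0,0.8,0],[0,0,0,0]]
  ],
  "grip": 1
}}

```text
time_s: 2.35
eef_pos: [0.5277, -0.2723, 0.0025]
tcp_rot: [[0.999, 0.05, -0.002], [0.05, -0.999, 0.001], [-0.002, -0.001, -1.0]]
wrist_force: [-0.0, -0.4, 0.5]
gripper_width: 1.001
grip_force: 0.0
```

Request:
{"method": "step_arm", "body": {
  "motion": [
    [[0,0,0,0],[0,0,0,0],[0,0,0,0],[0,0,0,0],[0,0,0,0],[0,0,0,0],[0,0,0,0],[0,0,0,0]]
  ],
  "grip": 0,
  "force": 40
}}

```text
time_s: 3.15
eef_pos: [0.5299, -0.2723, 0.0051]
tcp_rot: [[0.999, 0.052, 0.002], [0.052, -0.999, -0.002], [0.002, 0.002, -1.0]]
wrist_force: [-2.0, -1.5, 6.3]
gripper_width: 0.688
grip_force: 44.1
```

Request:
{"method": "step_arm", "body": {
  "motion": [
    [[0,0,-2,0],[0,0,-4,0],[0,0,-5,0],[0,0,-5,0],[0,0,-4,0],[0,0,0,-4.7],[0,0,0,-4.7],[0,0,0,0]]
  ]
}}

```text
time_s: 3.95
eef_pos: [0.5289, -0.2714, 0.2044]
tcp_rot: [[0.977, 0.215, 0.001], [0.215, -0.977, -0.001], [0.001, 0.001, -1.0]]
wrist_force: [0.1, -0.1, -1.4]
gripper_width: 0.688
grip_force: 44.1
```

Request:
{"method": "step_arm", "body": {
  "motion": [
    [[1,-3,0,0],[1.5,-4,0,0],[1.5,-4,0,0],[1.5,-4,0,0],[1,-4,0,0],[1,-3.6,0,0],[0,0,0,0],[0,0,0,0]]
  ]
}}

```text
time_s: 4.75
eef_pos: [0.5535, -0.0339, 0.2033]
tcp_rot: [[0.977, 0.215, -0.0], [0.215, -0.977, -0.0], [-0.0, 0.0, -1.0]]
wrist_force: [-0.6, -0.4, -1.5]
gripper_width: 0.692
grip_force: 44.1
```

Request:
{"method": "step_arm", "body": {
  "motion": [
    [[0,0,0,0],[0,0,0,0]]
  ]
}}

```text
time_s: 4.95
eef_pos: [0.5537, -0.0358, 0.2033]
tcp_rot: [[0.977, 0.212, -0.0], [0.212, -0.977, -0.0], [-0.0, 0.0, -1.0]]
wrist_force: [-0.1, 0.3, -1.1]
gripper_width: 0.688
grip_force: 44.1
```

```bash
python3 - <<'E'
from panel import *
import pickle
st=robot.get_state();im=robot.camera("wrist");cv2.imwrite("pics/w2.png",im);pickle.dump(st,open("st2.pkl","wb"))
print(st["eef_pos"],st["tcp_rot"].round(4).tolist(),st["time_s"],st["gripper_width"])
E
```

```text
[ 0.55365642 -0.0358317   0.20327416] [[0.9772, 0.2122, -0.0001], [0.2122, -0.9772, -0.0001], [-0.0001, 0.0001, -1.0]] 4.95 0.6883542518242608
```

View pics/w2.png

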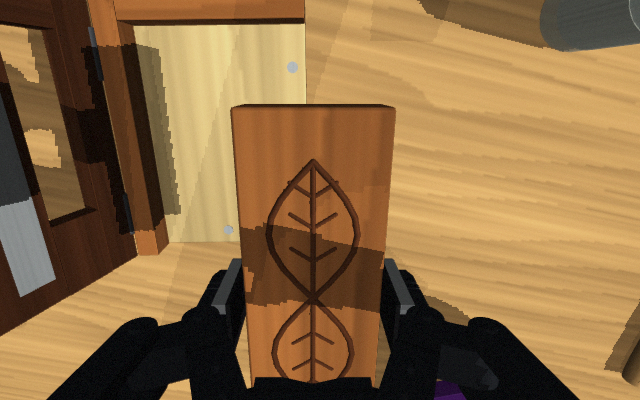

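The panel is held squarely at (232–395, 105–385). The bed's right edge is at col 305 and its -x edge at row 242. The fence base runs from (133,27) to (169,242), and the end stop's base is at row 24.

```bash
python3 - <<'E'
from h import *
import pickle
st=pickle.load(open("st2.pkl","rb"))
o=np.array([.573,.062]);a=np.radians(12.4);R=np.array([[np.cos(a),-np.sin(a)],[np.sin(a),np.cos(a)]])
for n,x,y,z in[("stopbase",145,25,.018),("stopbase",290,24,.018),("bedside",304,40,.018),("bedside",305,95,.018),("fbase",135,40,.018),("fbase",169,241,.018),("bed-x",180,242,.018),("bed-x",232,242,.018),("stoptop",145,20,.046),("stoptop",290,20,.046),("fenceEndIn",158,254,.046),("fenceEndOut",137,254,.046)]:
    p=ray("wrist",(x,y),z,st);print(n,p.round(4)," jigest",((p[:2]-o)@R*1000).round(1))
print("tcp in jig",((st["eef_pos"][:2]-o)@R*1000).round(1))
E
```

```text
stopbase [0.6536 0.1353 0.018 ]  jigest [94.5 54.3]
stopbase [0.6815 0.0114 0.018 ]  jigest [ 95.  -72.7]
bedside [ 0.6716 -0.0032  0.018 ]  jigest [ 82.3 -84.9]
bedside [ 0.6262 -0.0137  0.018 ]  jigest [ 35.7 -85.3]
fbase [0.6397 0.1433 0.018 ]  jigest [82.6 65.1]
fbase [0.4481 0.0987 0.018 ]  jigest [-114.1   62.7]
bed-x [0.4495 0.087  0.018 ]  jigest [-115.3   51. ]
bed-x [0.4614 0.0322 0.018 ]  jigest [-115.4   -5.1]
stoptop [0.6557 0.1224 0.046 ]  jigest [93.7 41.2]
stoptop [0.6803 0.0094 0.046 ]  jigest [ 93.5 -74.4]
fenceEndIn [0.4473 0.0984 0.046 ]  jigest [-114.9   62.5]
fenceEndOut [0.4429 0.1189 0.046 ]  jigest [-114.9   83.5]
tcp in jig [-39.9 -91.4]
```

Measured against the jig's sizes, my estimate (origin (0.573, 0.062), yaw about 12.6°) fits within 1–2 mm. I'm moving over the bed and lowering.

Request:
{"method": "step_arm", "body": {
  "motion": [
    [[1.5,-3,0,-0.4],[1.5,-3,0,0],[1.5,-3.1,0,0],[0,0,4,0],[0,0,4,0],[0,0,4,0],[0,0,3,0],[0,0,1.5,0]]
  ]
}}

```text
time_s: 5.8
eef_pos: [0.5762, 0.0629, 0.0356]
tcp_rot: [[0.976, 0.219, -0.004], [0.219, -0.976, -0.0], [-0.004, -0.001, -1.0]]
wrist_force: [-0.1, -0.4, -2.3]
gripper_width: 0.693
grip_force: 44.1
```

Request:
{"method": "step_arm", "body": {
  "motion": [
    [[0,0,0.5,0],[0,0,0.3,0],[0,0,0.2,0],[0,0,0.2,0],[0,0,0.1,0],[0,0,0,0],[0,0,0,0]]
  ]
}}

```text
time_s: 6.5
eef_pos: [0.5779, 0.064, 0.0257]
tcp_rot: [[0.975, 0.221, 0.001], [0.221, -0.975, 0.0], [0.001, 0.0, -1.0]]
wrist_force: [0.2, 0.1, -0.5]
gripper_width: 0.69
grip_force: 44.1
```

Request:
{"method": "step_arm", "body": {
  "motion": [
    [[0,0,0.1,0],[0,0,0.1,0],[0,0,0,0],[0,0,0,0]]
  ]
}}

```text
time_s: 6.9
eef_pos: [0.5777, 0.0639, 0.0233]
tcp_rot: [[0.975, 0.221, -0.0], [0.221, -0.975, 0.0], [-0.0, -0.0, -1.0]]
wrist_force: [0.5, 1.0, -1.5]
gripper_width: 0.692
grip_force: 44.3
```

Request:
{"method": "step_arm", "body": {
  "motion": [
    [[0,0,0.1,0],[0,0,0,0],[0,0,0,0]]
  ]
}}

```text
time_s: 7.2
eef_pos: [0.5778, 0.0639, 0.0231]
tcp_rot: [[0.975, 0.221, 0.0], [0.221, -0.975, -0.0], [0.0, 0.0, -1.0]]
wrist_force: [-2.1, 0.1, 7.3]
gripper_width: 0.691
grip_force: 45.2
```

Request:
{"method": "step_arm", "body": {
  "motion": [
    [[0,0,0.1,0],[0,0,0,0],[0,0,0,0]]
  ]
}}

```text
time_s: 7.5
eef_pos: [0.5778, 0.0639, 0.0231]
tcp_rot: [[0.975, 0.221, 0.0], [0.221, -0.975, -0.0], [0.0, 0.0, -1.0]]
wrist_force: [-5.9, 0.0, 18.1]
gripper_width: 0.689
grip_force: 46.4
```

Request:
{"method": "step_arm", "body": {
  "motion": [
    [[0,0,0.1,0],[0,0,0,0],[0,0,0,0]]
  ]
}}

```text
time_s: 7.8
eef_pos: [0.5778, 0.0639, 0.0231]
tcp_rot: [[0.975, 0.221, 0.0], [0.221, -0.975, -0.0], [0.0, 0.0, -1.0]]
wrist_force: [-8.7, 0.3, 27.3]
gripper_width: 0.696
grip_force: 47.6
```

Request:
{"method": "step_arm", "body": {
  "motion": [
    [[0,0,-0.25,0],[0.3,0,0,0],[0.3,0,0,0],[0.2,0,0,0],[0,0,0,0],[0,0,0,0]]
  ]
}}

```text
time_s: 8.4
eef_pos: [0.585, 0.0655, 0.0231]
tcp_rot: [[0.975, 0.221, -0.002], [0.221, -0.975, -0.0], [-0.002, -0.0, -1.0]]
wrist_force: [-5.1, -0.8, 11.2]
gripper_width: 0.69
grip_force: 45.7
```

Request:
{"method": "step_arm", "body": {
  "motion": [
    [[0.1,0,0,0],[0.1,0,0,0],[0,0,0,0],[0,0,0,0]]
  ]
}}

```text
time_s: 8.8
eef_pos: [0.5866, 0.0659, 0.0231]
tcp_rot: [[0.975, 0.221, -0.002], [0.221, -0.975, -0.0], [-0.002, -0.0, -1.0]]
wrist_force: [-5.9, -1.0, 11.1]
gripper_width: 0.691
grip_force: 45.8
```

Request:
{"method": "step_arm", "body": {
  "motion": [
    [[0.1,0,0,0],[0.1,0,0,0],[0,0,0,0],[0,0,0,0]]
  ]
}}

```text
time_s: 9.2
eef_pos: [0.5885, 0.0664, 0.0231]
tcp_rot: [[0.975, 0.221, -0.002], [0.221, -0.975, -0.0], [-0.002, -0.0, -1.0]]
wrist_force: [-6.9, -1.0, 12.0]
gripper_width: 0.689
grip_force: 45.7
```

Request:
{"method": "step_arm", "body": {
  "motion": [
    [[0.1,0,-0.1,0],[0,0,0,0],[0,0,0,0]]
  ]
}}

```text
time_s: 9.5
eef_pos: [0.59, 0.0667, 0.0233]
tcp_rot: [[0.975, 0.221, -0.001], [0.221, -0.975, -0.0], [-0.001, -0.0, -1.0]]
wrist_force: [-2.2, -0.6, -0.1]
gripper_width: 0.688
grip_force: 44.3
```

Request:
{"method": "step_arm", "body": {
  "motion": [
    [[0.1,0,0,0],[0,0,0,0],[0,0,0,0]]
  ]
}}

```text
time_s: 9.8
eef_pos: [0.59, 0.0667, 0.0232]
tcp_rot: [[0.975, 0.221, -0.003], [0.221, -0.975, -0.0], [-0.003, -0.0, -1.0]]
wrist_force: [-4.9, -1.7, 1.5]
gripper_width: 0.691
grip_force: 44.5
```

Request:
{"method": "step_arm", "body": {
  "motion": [
    [[0.1,0,0,0],[0,0,0,0],[0,0,0,0]]
  ]
}}

```text
time_s: 10.1
eef_pos: [0.59, 0.0667, 0.0232]
tcp_rot: [[0.975, 0.221, -0.005], [0.221, -0.975, -0.001], [-0.005, -0.0, -1.0]]
wrist_force: [-8.0, -3.1, 4.0]
gripper_width: 0.693
grip_force: 44.8
```

Request:
{"method": "step_arm", "body": {
  "motion": [
    [[-0.15,0,-0.1,0],[0,0,0,0],[0,0,0,0],[0,0,0,0],[0,0,0,0]]
  ],
  "grip": 0.85
}}

```text
time_s: 10.6
eef_pos: [0.5912, 0.067, 0.0249]
tcp_rot: [[0.975, 0.221, 0.001], [0.221, -0.975, 0.0], [0.001, 0.0, -1.0]]
wrist_force: [-0.6, 0.0, 0.8]
gripper_width: 0.852
grip_force: 0.0
```

Request:
{"method": "step_arm", "body": {
  "motion": [
    [[0,0,-2,0],[0,0,-4,0],[-0.1,1.4,0,0],[0,4,0,0],[0,0,0,0]]
  ]
}}

```text
time_s: 11.1
eef_pos: [0.6031, 0.0107, 0.0852]
tcp_rot: [[0.976, 0.219, 0.002], [0.219, -0.976, -0.001], [0.002, 0.001, -1.0]]
wrist_force: [1.0, 0.2, -0.1]
gripper_width: 0.851
grip_force: 0.0
```

Request:
{"method": "step_arm", "body": {
  "motion": [
    [[0,0,0,0],[0,0,0,0],[0,0,0,0],[0,0,0,0],[0,0,0,0],[0,0,0,0],[0,0,3,0],[0,0,2.5,0]]
  ],
  "grip": 0
}}

```text
time_s: 11.9
eef_pos: [0.6024, 0.0142, 0.0297]
tcp_rot: [[0.975, 0.221, 0.002], [0.221, -0.975, 0.0], [0.002, 0.0, -1.0]]
wrist_force: [-0.6, -0.6, 0.1]
gripper_width: 0.006
grip_force: 0.0
```

```bash
python3 - <<'E'
from panel import *
st=robot.get_state();im=robot.camera("wrist");cv2.imwrite("pics/w3.png",im)
print(st["eef_pos"],st["tcp_rot"].round(4).tolist(),st["time_s"],st["gripper_width"],st["wrist_force"])
E
```

```text
[0.60243813 0.01417043 0.02971328] [[0.9752, 0.2212, 0.0018], [0.2212, -0.9752, 0.0], [0.0018, 0.0004, -1.0]] 11.9 0.0063758872303023 [-0.60359913 -0.56370055  0.14827259]
```

View pics/w3.png

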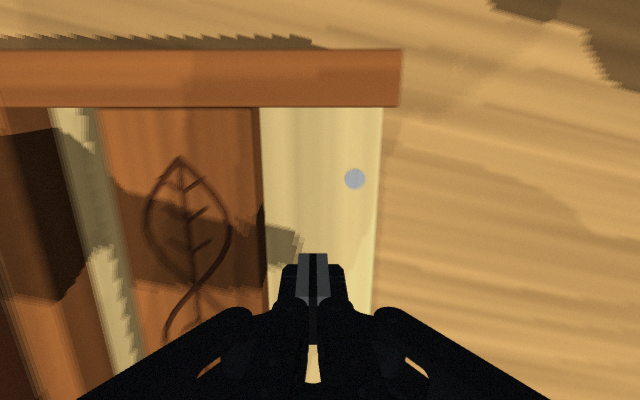

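The panel lies against the end stop, with a gap to the fence (light strip at cols 55–100). The closed fingers are beside its -y edge. I'm pushing towards the fence.

Request:
{"method": "step_arm", "body": {
  "motion": [
    [[-0.3,-0.4,0.2,0],[0,-0.5,0,0],[0,-0.5,0,0],[0,-0.5,0,0],[0,-0.5,0,0],[0,-0.5,0,0],[0,-0.5,0,0],[0,-0.3,0,0]]
  ]
}}

```text
time_s: 12.75
eef_pos: [0.5908, 0.05, 0.028]
tcp_rot: [[0.975, 0.221, 0.0], [0.221, -0.975, 0.0], [0.0, 0.0, -1.0]]
wrist_force: [0.3, -1.5, -0.0]
gripper_width: 0.001
grip_force: 0.7
```

Request:
{"method": "step_arm", "body": {
  "motion": [
    [[0,-0.2,0,0],[0,-0.1,0,0],[0,0,0,0]]
  ]
}}

```text
time_s: 13.05
eef_pos: [0.59, 0.0525, 0.0277]
tcp_rot: [[0.975, 0.221, -0.0], [0.221, -0.975, 0.0], [-0.0, -0.0, -1.0]]
wrist_force: [0.7, -0.5, 0.3]
gripper_width: -0.001
grip_force: 0.0
```

Request:
{"method": "step_arm", "body": {
  "motion": [
    [[0,-0.1,0,0],[0,-0.1,0,0],[0,0,0,0]]
  ]
}}

```text
time_s: 13.35
eef_pos: [0.5895, 0.0543, 0.0277]
tcp_rot: [[0.975, 0.221, -0.0], [0.221, -0.975, 0.0], [-0.0, -0.0, -1.0]]
wrist_force: [0.5, -0.2, -1.1]
gripper_width: 0.001
grip_force: 0.1
```

Request:
{"method": "step_arm", "body": {
  "motion": [
    [[0,-0.1,0,0],[0,-0.1,0,0],[0,0,0,0]]
  ]
}}

```text
time_s: 13.65
eef_pos: [0.5892, 0.0563, 0.0278]
tcp_rot: [[0.975, 0.221, -0.0], [0.221, -0.975, -0.0], [-0.0, 0.0, -1.0]]
wrist_force: [-0.7, -1.3, -0.7]
gripper_width: 0.003
grip_force: 0.5
```

Request:
{"method": "step_arm", "body": {
  "motion": [
    [[0,-0.1,0,0],[0,-0.1,0,0],[0,0,0,0]]
  ]
}}

```text
time_s: 13.95
eef_pos: [0.5891, 0.0566, 0.0279]
tcp_rot: [[0.975, 0.222, 0.001], [0.222, -0.975, -0.002], [0.0, 0.002, -1.0]]
wrist_force: [1.6, -10.8, -0.1]
gripper_width: -0.002
grip_force: 5.6
```

Request:
{"method": "step_arm", "body": {
  "motion": [
    [[0,-0.1,0,0],[0,0,0,0],[0,0,0,0]]
  ]
}}

```text
time_s: 14.25
eef_pos: [0.5891, 0.0567, 0.0279]
tcp_rot: [[0.975, 0.222, 0.001], [0.222, -0.975, -0.003], [0.0, 0.003, -1.0]]
wrist_force: [2.9, -16.1, -1.2]
gripper_width: 0.005
grip_force: 7.9
```

Request:
{"method": "step_arm", "body": {
  "motion": [
    [[0,0.6,0,0],[0,0,-3,0],[0,0,-3,0],[-4,-2,0,0],[-4,-2,0,0],[-2,-1,0,0],[0,0,0,0]]
  ]
}}

```text
time_s: 14.95
eef_pos: [0.4774, 0.0805, 0.0877]
tcp_rot: [[0.975, 0.222, -0.004], [0.222, -0.975, -0.0], [-0.004, -0.001, -1.0]]
wrist_force: [-0.2, -0.3, -0.1]
gripper_width: 0.002
grip_force: 0.0
```

Request:
{"method": "step_arm", "body": {
  "motion": [
    [[0,0,3,0],[0,0,2.5,0],[0,0,0.4,0],[0.4,0,0,0],[0.2,0,0,0],[0,0,0,0]]
  ]
}}

```text
time_s: 15.55
eef_pos: [0.4888, 0.0815, 0.0299]
tcp_rot: [[0.975, 0.221, 0.003], [0.221, -0.975, 0.0], [0.003, 0.0, -1.0]]
wrist_force: [0.2, -0.2, -0.1]
gripper_width: 0.001
grip_force: 0.0
```

Request:
{"method": "step_arm", "body": {
  "motion": [
    [[0.1,0,0,0],[0.1,0,0,0],[0,0,0,0],[0,0,0,0]]
  ]
}}

```text
time_s: 15.95
eef_pos: [0.4891, 0.0818, 0.029]
tcp_rot: [[0.975, 0.221, 0.0], [0.221, -0.975, 0.0], [0.0, 0.0, -1.0]]
wrist_force: [0.8, -0.3, -0.2]
gripper_width: 0.005
grip_force: 0.0
```

Request:
{"method": "step_arm", "body": {
  "motion": [
    [[0.1,0,0,0],[0.1,0,0,0],[0,0,0,0],[0,0,0,0]]
  ]
}}

```text
time_s: 16.35
eef_pos: [0.4903, 0.0821, 0.0287]
tcp_rot: [[0.975, 0.221, -0.001], [0.221, -0.975, -0.0], [-0.001, -0.0, -1.0]]
wrist_force: [-2.9, -0.8, 2.1]
gripper_width: -0.002
grip_force: 1.7
```

Request:
{"method": "step_arm", "body": {
  "motion": [
    [[0.1,0,0,0],[0,0,0,0],[0,0,0,0]]
  ]
}}

```text
time_s: 16.65
eef_pos: [0.4903, 0.0821, 0.0285]
tcp_rot: [[0.975, 0.221, -0.003], [0.221, -0.975, -0.001], [-0.003, -0.0, -1.0]]
wrist_force: [-6.2, -0.4, 3.7]
gripper_width: 0.001
grip_force: 3.1
```

Request:
{"method": "step_arm", "body": {
  "motion": [
    [[0.1,0,0,0],[0,0,0,0],[0,0,0,0]]
  ]
}}

```text
time_s: 16.95
eef_pos: [0.4903, 0.0821, 0.0284]
tcp_rot: [[0.975, 0.221, -0.005], [0.221, -0.975, -0.001], [-0.005, -0.0, -1.0]]
wrist_force: [-8.7, -2.1, 6.4]
gripper_width: 0.002
grip_force: 4.3
```

Request:
{"method": "step_arm", "body": {
  "motion": [
    [[-0.7,0,0,0],[-0.3,0,-3,0],[0,0,-5,0],[2,2,-4,0],[2,2,-4,0],[2,2,-4,0],[2,1,-3,0],[0,0,0,0]]
  ]
}}

```text
time_s: 17.75
eef_pos: [0.5824, 0.0291, 0.2642]
tcp_rot: [[0.975, 0.22, 0.013], [0.22, -0.976, 0.0], [0.012, 0.003, -1.0]]
wrist_force: [1.7, -0.5, -0.9]
gripper_width: -0.003
grip_force: 0.0
```

Request:
{"method": "step_arm", "body": {
  "motion": [
    [[0,0,0,0],[0,0,0,0],[0,0,0,0]]
  ]
}}

```text
time_s: 18.05
eef_pos: [0.5752, 0.0301, 0.2572]
tcp_rot: [[0.975, 0.221, -0.003], [0.221, -0.975, -0.0], [-0.003, -0.001, -1.0]]
wrist_force: [-0.2, 0.1, -0.8]
gripper_width: -0.001
grip_force: 0.0
```

```bash
python3 - <<'E'
from panel import *
import pickle
st=robot.get_state();im=robot.camera("wrist");cv2.imwrite("pics/w4.png",im);pickle.dump(st,open("st4.pkl","wb"))
print(st["eef_pos"],st["tcp_rot"].round(4).tolist(),st["time_s"])
E
```

```text
[0.5752485  0.03013446 0.25716327] [[0.9752, 0.2215, -0.003], [0.2215, -0.9752, -0.0], [-0.003, -0.0006, -1.0]] 18.05
```

View pics/w4.png

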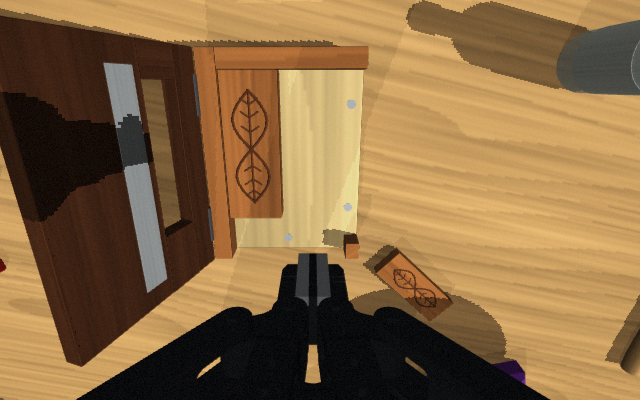

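The panel sits flush against both the fence and the end stop (232–283, 68–217), and the cover leans at about 1.96 rad. I'm going over it and down behind its outer face.

Request:
{"method": "step_arm", "body": {
  "motion": [
    [[0.4,-3,-1,0],[0,-5,0,0],[0,-5,0,0],[0,-5,0,0],[0,-5,0,0],[0,0,0,0],[0,0,0,0]]
  ]
}}

```text
time_s: 18.8
eef_pos: [0.5287, 0.256, 0.2679]
tcp_rot: [[0.975, 0.224, -0.001], [0.224, -0.975, -0.001], [-0.002, 0.001, -1.0]]
wrist_force: [0.2, 0.3, -0.2]
gripper_width: 0.003
grip_force: 0.0
```

Request:
{"method": "step_arm", "body": {
  "motion": [
    [[0,0,3,0],[0,0,4,0],[0,0,2,0],[0,0,0,0],[0,0,0,0]]
  ]
}}

```text
time_s: 19.3
eef_pos: [0.5302, 0.2539, 0.1789]
tcp_rot: [[0.976, 0.22, -0.001], [0.22, -0.976, -0.0], [-0.001, 0.0, -1.0]]
wrist_force: [0.1, -0.3, -0.2]
gripper_width: 0.003
grip_force: 0.0
```

```bash
cat > j.py <<'E'
from h import *
o=np.array([.573,.062]);a=np.radians(12.6);R=np.array([[np.cos(a),-np.sin(a)],[np.sin(a),np.cos(a)]])
s=robot.get_state();print(s["time_s"],"jig",((s["eef_pos"][:2]-o)@R*1000).round(1),s["eef_pos"][2].round(4),s["wrist_force"].round(1))
E
python3 j.py
```

```text
19.3 jig [1.000e-01 1.966e+02] 0.1789 [ 0.1 -0.3 -0.2]
```

Request:
{"method": "step_arm", "body": {
  "motion": [
    [[0,1,0.2,0],[0,0.5,0,0],[0,0.3,0,0],[0,0.3,0,0],[0,0.3,0,0],[0,0.3,0,0],[0,0,0,0]]
  ]
}}

```text
time_s: 20.0
eef_pos: [0.5358, 0.2284, 0.1768]
tcp_rot: [[0.975, 0.221, -0.0], [0.221, -0.975, -0.0], [-0.0, 0.0, -1.0]]
wrist_force: [-0.4, -0.6, 0.3]
gripper_width: -0.003
grip_force: 0.0
```

Request:
{"method": "step_arm", "body": {
  "motion": [
    [[0,0.5,0,0],[0,0.5,0,0],[0,0.5,0,0],[0,0.5,0,0]]
  ]
}}

```text
time_s: 20.4
eef_pos: [0.5408, 0.2113, 0.1783]
tcp_rot: [[0.975, 0.221, 0.002], [0.221, -0.975, 0.004], [0.003, -0.003, -1.0]]
wrist_force: [-4.0, 9.6, 8.0]
gripper_width: -0.003
grip_force: 5.4
```

Request:
{"method": "step_arm", "body": {
  "motion": [
    [[0,0.4,-0.3,0],[0,0.4,-0.3,0],[0,0.4,-0.3,0],[0,0.4,-0.3,0]]
  ]
}}

```text
time_s: 20.8
eef_pos: [0.5431, 0.1943, 0.1883]
tcp_rot: [[0.975, 0.221, -0.001], [0.221, -0.975, 0.001], [-0.001, -0.002, -1.0]]
wrist_force: [-2.0, 7.0, -4.3]
gripper_width: -0.001
grip_force: 3.0
```

Request:
{"method": "step_arm", "body": {
  "motion": [
    [[0,0.4,-0.2,0],[0,0.4,-0.2,0],[0,0.5,-0.2,0],[0,0.5,-0.15,0]]
  ]
}}

```text
time_s: 21.2
eef_pos: [0.5469, 0.1767, 0.1957]
tcp_rot: [[0.975, 0.221, -0.002], [0.221, -0.975, 0.001], [-0.001, -0.002, -1.0]]
wrist_force: [-1.4, 5.6, -4.7]
gripper_width: 0.001
grip_force: 3.0
```

```bash
python3 j.py
```

```text
21.2 jig [ -0.4 117.7] 0.1957 [-1.4  5.6 -4.7]
```

Request:
{"method": "step_arm", "body": {
  "motion": [
    [[0,0.5,-0.05,0],[0,0.5,0,0],[0,0.5,0,0],[0,0.5,0,0],[0,0.5,0,0],[0,0.5,0.05,0],[0,0.5,0.1,0],[0,0.5,0.1,0]]
  ]
}}

```text
time_s: 22.0
eef_pos: [0.5564, 0.1377, 0.1949]
tcp_rot: [[0.975, 0.221, -0.0], [0.221, -0.975, 0.002], [0.0, -0.002, -1.0]]
wrist_force: [-2.5, 4.9, 5.6]
gripper_width: -0.002
grip_force: 3.1
```

Request:
{"method": "step_arm", "body": {
  "motion": [
    [[0,0.5,0.1,0],[0,0.5,0.1,0],[0,0.5,0.15,0],[0,0.5,0.15,0],[0,0.5,0.15,0]]
  ]
}}

```text
time_s: 22.5
eef_pos: [0.5625, 0.1131, 0.1887]
tcp_rot: [[0.975, 0.221, 0.001], [0.221, -0.975, 0.001], [0.001, -0.001, -1.0]]
wrist_force: [-1.8, 2.8, 6.2]
gripper_width: 0.002
grip_force: 2.8
```

```bash
python3 j.py
```

```text
22.5 jig [ 0.9 52.2] 0.1887 [-1.8  2.8  6.2]
```

Request:
{"method": "step_arm", "body": {
  "motion": [
    [[0,0.4,0.1,0],[0,0.4,0.15,0],[0,0.45,0.15,0],[0,0.45,0.2,0],[0,0.45,0.25,0],[0,0.45,0.25,0],[0,0.45,0.25,0],[0,0.45,0.3,0]]
  ]
}}

```text
time_s: 23.3
eef_pos: [0.5704, 0.0781, 0.1717]
tcp_rot: [[0.975, 0.221, 0.001], [0.221, -0.975, -0.0], [0.001, 0.0, -1.0]]
wrist_force: [0.1, 2.2, 6.5]
gripper_width: 0.004
grip_force: 2.3
```

Request:
{"method": "step_arm", "body": {
  "motion": [
    [[0,0.4,0.3,0],[0,0.4,0.3,0],[0,0.4,0.35,0],[0,0.4,0.35,0],[0,0.4,0.35,0]]
  ]
}}

```text
time_s: 23.8
eef_pos: [0.5748, 0.0584, 0.155]
tcp_rot: [[0.975, 0.221, 0.001], [0.221, -0.975, -0.0], [0.001, 0.001, -1.0]]
wrist_force: [-0.7, 0.8, 5.9]
gripper_width: 0.0
grip_force: 2.1
```

```bash
python3 j.py
```

```text
23.8 jig [ 1.  -3.9] 0.155 [-0.7  0.8  5.9]
```

Request:
{"method": "step_arm", "body": {
  "motion": [
    [[0,0.35,0.4,0],[0,0.35,0.4,0],[0,0.35,0.4,0],[0,0.35,0.4,0],[0,0.3,0.4,0],[0,0.3,0.45,0],[0,0.3,0.45,0],[0,0.25,0.45,0]]
  ]
}}

```text
time_s: 24.6
eef_pos: [0.5798, 0.0338, 0.1208]
tcp_rot: [[0.975, 0.221, -0.0], [0.221, -0.975, -0.0], [-0.0, 0.0, -1.0]]
wrist_force: [0.7, -0.4, 3.6]
gripper_width: 0.002
grip_force: 1.6
```

Request:
{"method": "step_arm", "body": {
  "motion": [
    [[0,0.25,0.45,0],[0,0.25,0.45,0],[0,0.15,0.3,0],[0,0.15,0.3,0],[0,0.1,0.3,0],[0,0.1,0.3,0],[0,0.1,0.3,0]]
  ]
}}

```text
time_s: 25.3
eef_pos: [0.5822, 0.0233, 0.0971]
tcp_rot: [[0.975, 0.221, -0.0], [0.221, -0.975, -0.0], [-0.0, 0.0, -1.0]]
wrist_force: [-0.3, -1.5, 2.9]
gripper_width: -0.0
grip_force: 1.4
```

```bash
python3 j.py
```

```text
25.3 jig [  0.5 -39.7] 0.0971 [-0.3 -1.5  2.9]
```

Request:
{"method": "step_arm", "body": {
  "motion": [
    [[0,0.1,0.2,0],[0,0.1,0.2,0],[0,0.1,0.2,0],[0,0.1,0.2,0],[0,0.1,0.2,0],[0,0.05,0.15,0],[0,0.05,0.15,0],[0,0.05,0.15,0]]
  ]
}}

```text
time_s: 26.1
eef_pos: [0.5836, 0.017, 0.0827]
tcp_rot: [[0.975, 0.221, -0.0], [0.221, -0.975, 0.0], [-0.0, -0.0, -1.0]]
wrist_force: [-1.5, 1.6, 2.5]
gripper_width: -0.001
grip_force: 1.0
```

Request:
{"method": "step_arm", "body": {
  "motion": [
    [[0,0,0.15,0],[0,0,0.15,0],[0,0,0.15,0],[0,0,0.15,0],[0,0,0.1,0],[0,0,0.1,0],[0,0,0.1,0],[0,0,0.1,0]]
  ]
}}

```text
time_s: 26.9
eef_pos: [0.5839, 0.017, 0.0728]
tcp_rot: [[0.975, 0.221, 0.0], [0.221, -0.975, -0.0], [0.0, 0.0, -1.0]]
wrist_force: [0.6, -1.4, 2.6]
gripper_width: -0.003
grip_force: 1.2
```

Request:
{"method": "step_arm", "body": {
  "motion": [
    [[0,0,0.1,0],[0,0,0.1,0],[0,0,0.1,0],[0,0,0.1,0],[0,0,0.1,0]]
  ]
}}

```text
time_s: 27.4
eef_pos: [0.5837, 0.0171, 0.0677]
tcp_rot: [[0.975, 0.221, -0.0], [0.221, -0.975, -0.0], [-0.0, -0.0, -1.0]]
wrist_force: [1.0, -0.9, 2.5]
gripper_width: -0.001
grip_force: 1.2
```

Request:
{"method": "step_arm", "body": {
  "motion": [
    [[0,0,0.1,0],[0,0,0.1,0],[0,0,0.1,0],[0,0,0.05,0],[0,0,0.05,0]]
  ]
}}

```text
time_s: 27.9
eef_pos: [0.5836, 0.017, 0.0638]
tcp_rot: [[0.975, 0.221, -0.0], [0.221, -0.975, -0.0], [-0.0, -0.0, -1.0]]
wrist_force: [1.1, -1.9, 2.8]
gripper_width: -0.001
grip_force: 1.2
```

Request:
{"method": "step_arm", "body": {
  "motion": [
    [[0,0,0.05,0],[0,0,0.05,0],[0,0,0.05,0],[0,0,0,0]]
  ]
}}

```text
time_s: 28.3
eef_pos: [0.5837, 0.017, 0.0626]
tcp_rot: [[0.975, 0.221, -0.0], [0.221, -0.975, 0.0], [-0.0, -0.0, -1.0]]
wrist_force: [-1.3, -2.0, 5.7]
gripper_width: 0.003
grip_force: 2.6
```

Request:
{"method": "step_arm", "body": {
  "motion": [
    [[0,0,0.05,0],[0,0,0.05,0],[0,0,0,0]]
  ]
}}

```text
time_s: 28.6
eef_pos: [0.5837, 0.0171, 0.0625]
tcp_rot: [[0.975, 0.221, 0.0], [0.221, -0.975, -0.0], [0.0, 0.0, -1.0]]
wrist_force: [-4.5, -1.3, 15.0]
gripper_width: 0.002
grip_force: 7.3
```

The cover stopped at z = 0.0625 (62 expected) and the force is rising, so it is shut. I'm lifting off and checking.

Request:
{"method": "step_arm", "body": {
  "motion": [
    [[0,0,-0.2,0],[0,0,-0.5,0],[0,0,-2,0],[0,0,-5,0],[0,0,-5,0],[0,0,-5,0],[0,0,0,0],[0,0,0,0]]
  ]
}}

```text
time_s: 29.4
eef_pos: [0.5842, 0.0172, 0.2397]
tcp_rot: [[0.975, 0.221, 0.003], [0.221, -0.975, 0.0], [0.003, 0.0, -1.0]]
wrist_force: [-0.9, -0.4, -0.5]
gripper_width: -0.002
grip_force: 0.0
```

Request:
{"method": "step_arm", "body": {
  "motion": [
    [[-2,4.5,0,0],[-2,4.5,0,0],[-2,4.5,0,0],[-2,4.5,0,0],[0,0,0,0],[0,0,0,0]]
  ]
}}

```text
time_s: 30.0
eef_pos: [0.5441, -0.1768, 0.2363]
tcp_rot: [[0.976, 0.218, -0.003], [0.218, -0.976, 0.002], [-0.003, -0.002, -1.0]]
wrist_force: [0.6, -0.4, -0.4]
gripper_width: -0.002
grip_force: 0.0
```

```bash
python3 - <<'E'
from h import *
s=robot.camera("scene");t=robot.camera("top")
a=cv2.resize(s[130:270,170:500],(800,339));b=cv2.resize(t[110:220,225:485],(600,254))
o=np.zeros((593,800,3),np.uint8);o[:339]=a;o[339:,:600]=b;cv2.imwrite("pics/end.png",o)
st=robot.get_state();print(st["time_s"],st["wrist_force"])
E
```

```text
30.1 [-0.11115383 -0.09609561  0.42864691]
```

View pics/end.png

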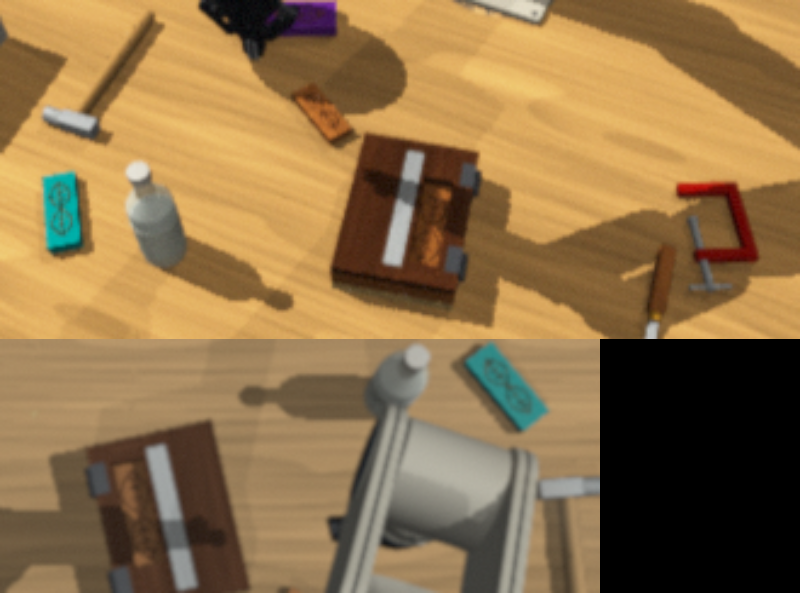

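The cover lies level and shut, with the panel visible through its window at (437,225). The bottle and tools have not moved, and the robot is clear of everything.

```bash
python3 -c "
from workcell import robot
print(robot.finish_job())"
```

```text
the job is handed in; nothing more can be done
None
```

The panel is home against the fence and the end stop, carved face up, the cover was eased fully shut, and the job was handed in at about 30 s with the tools and bottle unmoved; no verdict came back.

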